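# Case up the wheel nuts and lock the case

## Task

Finish packing this wheel's nuts: put every nut that lies loose on the table into the nut case, one to a pocket, leaving the nut already in there in the case. When all are in, close the cover fully, put the square T-key down into the red lock knob, turn it clockwise to its stop to lock the case, and put the key back in its stand. Leave the other things on the table where they are.

Things in the scene. Friction and masses are not known exactly. Their poses are not given: they have to be found in the camera images.
- case: wheel-nut case, fixed: black base 124 mm (x) by 242 mm (y), 26 mm high, clear hinged cover. Origin: centre of its underside, on the table; x points to the hinge side, z up. Hinge line along y, 62 mm from the origin in x, 27 mm above the table. Six pockets with yellow floors, 40 mm square, 20 mm deep from the top face, centres at x 29, y -87, -29, 29, 87 mm and x -29, y -87, 87 mm
- lid (a joint): angle of the case's cover, rad: 0 shut, 1.57 upright, 2.2 leaning back at its stop. A shallow clear tray in a grey frame, 124 mm from hinge to front edge (plus an 11 mm finger tab), 242 wide, 24 deep: outer face 51 mm above the table when shut. The stiff hinge holds any angle; 3 to 5 N near the front edge moves it. It clears nuts standing in the pockets
- lock (a joint): angle of the red lock knob in the cover, rad: 0 to 0.2 unlocked, 1.4 at its stop, locked; it grows clockwise as seen on the cover's outer face. It stays where it is left (friction 0.12 N m)
- lock_mouth (a point): centre of the mouth of the square recess in the red lock knob (40 mm disc, 3 mm proud of the cover, on its middle line, 91 mm from the hinge line). Recess 14.5 mm square, 14 mm deep, chamfered; about 0.18 rad of play with the key. z points out of it (up when shut); its sides lie along x and y of this frame, which turns with the knob
- key_tip (a point): tip of the square T-key: 12.5 mm square steel shank, the first 4 mm tapering to 9 mm at the tip; a 34 mm collar 30 to 36 mm above the tip; 200 g. z points from tip to handle, the shank's sides lie along x and y. It starts upright in its stand
- key_handle (a point): centre of the key's red grip bar, 93 mm above the tip: 14 mm thick (x), 85 mm long (y), 26 mm high (z)
- stand_seat (a point): where the key's tip is when the key is home, 15 mm above the table on the axis of its stand: a fixed aluminium block 70 by 70 mm, 45 mm high, with a 16.5 mm square hole 34 mm deep; the key's collar rests on its top. x and y lie along the hole's sides
- nut1_c (a point): steel wheel nut, 32 mm tall: 25 mm round flange at the foot (5 mm high), hexagon of 22 mm across flats above it (grips like a 24 mm cylinder, from any side), domed end on top; 70 g. The point is its centre, half-way up; z is its axis, up while it stands. A pocket takes one loosely, its top 12 mm out, no room for fingers beside it; if there, it starts loose on the table
- nut2_c (a point): steel wheel nut, 32 mm tall: 25 mm round flange at the foot (5 mm high), hexagon of 22 mm across flats above it (grips like a 24 mm cylinder, from any side), domed end on top; 70 g. The point is its centre, half-way up; z is its axis, up while it stands. A pocket takes one loosely, its top 12 mm out, no room for fingers beside it; if there, it starts loose on the table
- nut3_c (a point): steel wheel nut, 32 mm tall: 25 mm round flange at the foot (5 mm high), hexagon of 22 mm across flats above it (grips like a 24 mm cylinder, from any side), domed end on top; 70 g. The point is its centre, half-way up; z is its axis, up while it stands. A pocket takes one loosely, its top 12 mm out, no room for fingers beside it; if there, it starts loose on the table
- nut4_c (a point): steel wheel nut, 32 mm tall: 25 mm round flange at the foot (5 mm high), hexagon of 22 mm across flats above it (grips like a 24 mm cylinder, from any side), domed end on top; 70 g. The point is its centre, half-way up; z is its axis, up while it stands. A pocket takes one loosely, its top 12 mm out, no room for fingers beside it; if there, it starts loose on the table
- nut5_c (a point): steel wheel nut, 32 mm tall: 25 mm round flange at the foot (5 mm high), hexagon of 22 mm across flats above it (grips like a 24 mm cylinder, from any side), domed end on top; 70 g. The point is its centre, half-way up; z is its axis, up while it stands. A pocket takes one loosely, its top 12 mm out, no room for fingers beside it; if there, it starts loose on the table
- nut6_c (a point): steel wheel nut, 32 mm tall: 25 mm round flange at the foot (5 mm high), hexagon of 22 mm across flats above it (grips like a 24 mm cylinder, from any side), domed end on top; 70 g. The point is its centre, half-way up; z is its axis, up while it stands. A pocket takes one loosely, its top 12 mm out, no room for fingers beside it; if there, it starts in a pocket of the case
- nut7_c (a point): steel wheel nut, 32 mm tall: 25 mm round flange at the foot (5 mm high), hexagon of 22 mm across flats above it (grips like a 24 mm cylinder, from any side), domed end on top; 70 g. The point is its centre, half-way up; z is its axis, up while it stands. A pocket takes one loosely, its top 12 mm out, no room for fingers beside it; if there, it starts in a pocket of the case
- nut8_c (a point): steel wheel nut, 32 mm tall: 25 mm round flange at the foot (5 mm high), hexagon of 22 mm across flats above it (grips like a 24 mm cylinder, from any side), domed end on top; 70 g. The point is its centre, half-way up; z is its axis, up while it stands. A pocket takes one loosely, its top 12 mm out, no room for fingers beside it; if there, it starts in a pocket of the case
- nut9_c (a point): steel wheel nut, 32 mm tall: 25 mm round flange at the foot (5 mm high), hexagon of 22 mm across flats above it (grips like a 24 mm cylinder, from any side), domed end on top; 70 g. The point is its centre, half-way up; z is its axis, up while it stands. A pocket takes one loosely, its top 12 mm out, no room for fingers beside it; if there, it starts in a pocket of the case
- nut10_c (a point): steel wheel nut, 32 mm tall: 25 mm round flange at the foot (5 mm high), hexagon of 22 mm across flats above it (grips like a 24 mm cylinder, from any side), domed end on top; 70 g. The point is its centre, half-way up; z is its axis, up while it stands. A pocket takes one loosely, its top 12 mm out, no room for fingers beside it; if there, it starts in a pocket of the case
- nut11_c (a point): steel wheel nut, 32 mm tall: 25 mm round flange at the foot (5 mm high), hexagon of 22 mm across flats above it (grips like a 24 mm cylinder, from any side), domed end on top; 70 g. The point is its centre, half-way up; z is its axis, up while it stands. A pocket takes one loosely, its top 12 mm out, no room for fingers beside it; if there, it starts in a pocket of the case
- roll: bystander: a white paper roll standing on the table, 104 mm across, 105 mm high. Origin: centre of its underside
- tin: bystander: a round yellow tin with a black lid, 64 mm across, 60 mm high. Origin: centre of its underside
- weights_box: bystander: a small cardboard box, 50 by 80 mm, 30 mm high. Origin: centre of its underside
Not all that is in view belongs to the job. Of the things that look like the part that bears key_tip, the smaller one is meant. Of the things shaped like the part that bears stand_seat, the aluminium one is meant.

How it is judged:
By the outcome, as a careful person would: the job done as asked, in the order asked, and still so for the second after the job is handed in, with the robot touching nothing.
Of nut1, nut2, nut3, nut4, nut5 only 3 to 5 are there at a start; the rules pass over those that are not, and their reading is None.
Of nut6, nut7, nut8, nut9, nut10, nut11 only 1 to 1 are there at a start; the rules pass over those that are not, and their reading is None.
At some moment in a run one of nut1, nut2, nut3, nut4, nut5 may be knocked a few centimetres aside while the robot is not near it.
It also fails if it takes over 208 s, if anything falls off the work surface, if the arm or the gripper's body presses on something with over 40 N, if the wrist force passes 120 N, or if a joint passes its speed limit or range.

## Robot

A 6-joint arm with a two-finger parallel gripper is mounted at the origin on the work surface. World frame = base frame: x ahead of the robot, y to its left, z up, the work surface at z = 0. Lengths are in m, angles in rad, forces in N, time in s.
With the tool pointing down it reaches from about 0.3 to 1 m from the base axis. Payload 5.1 kg.
Tool frame: the origin (TCP) lies between the finger pads; the fingertips stand 19 mm ahead of it and the grasp point (between the pads) is the TCP; z points along the fingers, y is the line along which they close (so a half turn about z gives the same grasp; the last joint's range is limited). The gripper opens to 95 mm and grips with 3 to 60 N. Pads are 20 mm wide; open, the fingers measure 119 mm over their backs; the gripper's body (75 mm by 180 mm) begins 59 mm behind the grasp point.
Start: joints at [-1.195, 0.124, 1.65, -0, 1.367, -0.083], TCP at [0.288, -0.583, 0.234] pointing down, gripper open.
Joint ranges: [-2.61, 2.61], [-1.02, 2.33], [0.03, 2.71], [-1.35, 4.49], [0.32, 2.68], [-2.91, 2.91]. Speed limits (rad/s): [2.57, 2.57, 3.14, 3.14, 3.14, 3.14].

## Interface

Orientations are given as [roll, pitch, yaw] about the fixed x, y, z axes, in that order (R = Rz(yaw) Ry(pitch) Rx(roll)).
In Python, from station import env gives the robot as it stands.
- The arm moves only by the shell command python3 -m handwheel 'ROWS'. ROWS is JSON, one flat list of numbers, 7 for each row, row after row: the opening in per cent of the stroke, from 0 (shut) to 100 (fully open), then the shift along the world's x, y, z in m, then the turn, a rotation vector about the world's x, y, z in degrees. A call has 1 to 8 rows; each row is the pose to reach, as a shift and turn from the pose commanded when the call began; what a row does not reach only later rows make up. A row lasts 1/8 s, in which the tool goes at most 62.5 mm and 10.7 degrees, less where a joint would pass 70% of its speed; a pose out of reach is approached as far as the arm can. A call with a gripper value outside its range is refused whole. The fingers move at their own pace and stop on an object; the grip force is fixed at half the most. Time passes only in rows, so rows that repeat a pose let the fingers close. It gives the time, the measured TCP pose, the force, the opening and the grip force at its end, in the units of the state.
- env.state(): the state, without advancing time (a new reading comes with each control period).
- env.snapshot(name): name is "side" or "top" or "wrist"; returns a dict with "frame" (400x640x3 uint8, red, green, blue), "range_z" (400x640 float32, m along the optical axis (not along the pixel's ray), 0 where there is no reading), "fx", "fy", "cx", "cy" (pixels), "R" (3x3) and "t" (3): a world point X has camera coordinates R X + t. Camera axes: x right, y down, z forward; pixel columns grow to the right and rows downward; lengths in m; the calibration is good to about 2 mm. A picture is of the moment at which its call begins.
- env.sign_off(): hands the job in; it is judged then, once.
The state is a dict: "time": time; "joint_positions": joint angles; "dq": joint speeds; "joint_torque": joint torques, N m; "position": TCP position; "tcp_rot": TCP orientation; "contact_force": force on the tool from outside, world axes, zero at the start; "torque": the same for the moment, N m; "gripper_width": finger opening in m; "grasp_force": force on a finger pad.
Only numpy, scipy, OpenCV 4.12 (cv2) and the standard library are available. Lean on these libraries where they do the work, as an engineer would, in place of code of your own. Each camera call takes 0.05 s, during which the arm holds its last target. There are 200 camera calls.

## Working session

There is one attempt and no reset: what is moved stays moved. The work goes in short steps, Python scripts to look and compute and a shell command to move; the robot and the scene stay as the last step left them, time stands still between calls to the robot, and variables do not carry over. Pictures are saved under pics/ and viewed, at most 17 in all, crops included, and the job is handed in when it is done.

```bash
ls; mkdir -p pics; python3 - <<'E'
from station import env
import cv2,numpy as np
s=env.state();print(s)
for n in("top","side"):
    d=env.snapshot(n);np.savez("pics/%s0.npz"%n,**d)
    cv2.imwrite("pics/%s0.png"%n,d["frame"][:,:,::-1]);print(n,d["fx"],d["R"],d["t"])
E
```

```text
pics
{'time': 0.0, 'joint_positions': array([-1.19460989e+00,  1.24487229e-01,  1.65168117e+00, -4.04010190e-06,
        1.36749984e+00, -8.26118911e-02]), 'dq': array([-5.85777027e-05, -1.08771630e-03,  8.37999700e-04,  6.86320114e-04,
       -7.43257509e-05,  2.81409790e-04]), 'joint_torque': array([-2.10546600e-04, -4.17600632e+01, -3.59936106e+01,  7.73605728e-02,
        4.91655373e-02, -1.70924236e-04]), 'position': array([ 0.28760754, -0.58222847,  0.23239435]), 'tcp_rot': array([-3.13952383e+00, -1.67330716e-04,  4.58798974e-01]), 'contact_force': array([ 0.42144361, -0.18024552,  0.30815907]), 'torque': array([-0.04180891,  0.03019092,  0.02008378]), 'grasp_force': 0.0, 'gripper_width': 0.09516566062194949}
top 451.15313868934885 [[-0.03023676 -0.99953989 -0.0023962 ]
 [-0.97959112  0.03010972 -0.1987326 ]
 [ 0.19871331 -0.00366173 -0.98005082]] [0.09034414 0.52130825 1.2396443 ]
side 482.81313448222545 [[ 0.76487332 -0.64403274  0.01380688]
 [-0.33688856 -0.41818415 -0.84358053]
 [ 0.5490673   0.64058086 -0.53682517]] [-0.36255171  0.30022907  1.2079627 ]
```

View pics/top0.png

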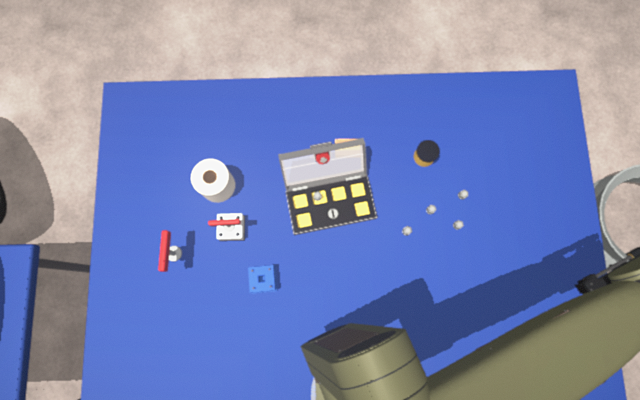

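View pics/side0.png

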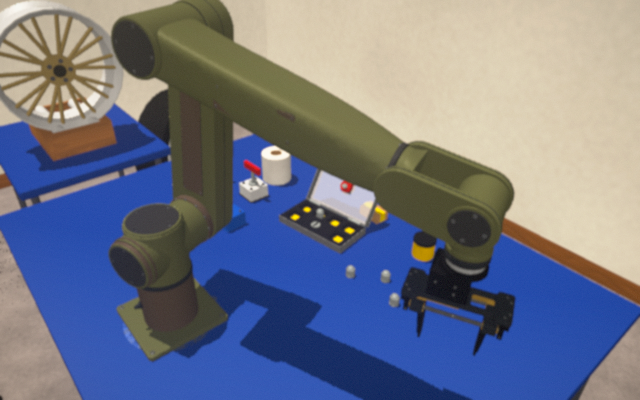

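The top view has loose nuts at (406,231), (431,209), (463,194) and (459,225), with the case at (332,205) and one nut in it at (319,197). The key candidates are the one standing in the white/aluminium block at (229,224) and a larger one lying at (165,250). The stand candidates are aluminium (230,227) and blue (262,278). By the description I choose the smaller key in the aluminium stand, and will check it in a close crop.

```bash
cat > h.py <<'E'
import numpy as np,cv2
from scipy.spatial.transform import Rotation as Ro
def ray(d,u,v):
    R=np.array(d["R"]);t=np.array(d["t"])
    c=-R.T@t; r=R.T@np.array([(u-d["cx"])/d["fx"],(v-d["cy"])/d["fy"],1.]);return c,r
def onz(d,u,v,z):
    c,r=ray(d,u,v);return c+r*(z-c[2])/r[2]
def cloud(d):
    Z=d["range_z"];v,u=np.mgrid[:Z.shape[0],:Z.shape[1]]
    P=np.stack([(u-d["cx"])/d["fx"]*Z,(v-d["cy"])/d["fy"]*Z,Z],-1)
    return (P-d["t"])@np.array(d["R"])
def blobs(m,amin=10):
    n,l,s,c=cv2.connectedComponentsWithStats(m.astype(np.uint8))
    return [(s[i,4],c[i].round(1),l==i) for i in range(1,n) if s[i,4]>=amin]
E
python3 - <<'E'
from h import *
d=dict(np.load("pics/top0.npz"));P=cloud(d);f=d["frame"].astype(int)
hsv=cv2.cvtColor(d["frame"],cv2.COLOR_RGB2HSV)
nb=(hsv[...,1]<90)&(hsv[...,2]>90)
reg=np.zeros_like(nb);reg[180:245,390:480]=1
for a,c,m in blobs(nb&reg,6): print("nut",a,c,onz(d,*c,.02).round(3),P[m].max(0).round(3), P[m].min(0).round(3))
ye=(hsv[...,0]>20)&(hsv[...,0]<35)&(hsv[...,1]>120)&(hsv[...,2]>120)
for a,c,m in blobs(ye): print("yel",a,c,onz(d,*c,.006).round(4),np.median(P[m],0).round(4))
re=((hsv[...,0]<6)|(hsv[...,0]>174))&(hsv[...,1]>150)&(hsv[...,2]>100)
for a,c,m in blobs(re):
    q=P[m];q=q[q[:,2]>np.median(q[:,2])-.02]
    print("red",a,c,np.median(q,0).round(4),cv2.minAreaRect(q[:,:2].astype(np.float32)))
reg[:]=0;reg[195:255,200:260]=1
al=(hsv[...,1]<60)&(hsv[...,2]>130)&reg
for a,c,m in blobs(al): print("al",a,c,onz(d,*c,.045).round(4),np.median(P[m],0).round(4))
cv2.imwrite("pics/c1.png",cv2.resize(d["frame"][130:300,150:480,::-1],None,fx=2.4,fy=2.4,interpolation=cv2.INTER_CUBIC))
E
```

```text
nut 75 [462.7 194. ] [ 0.546 -0.345  0.02 ] [ 0.563 -0.335  0.034] [ 0.533 -0.366 -0.003]
nut 72 [430.6 209.1] [ 0.503 -0.247  0.02 ] [ 0.52  -0.236  0.035] [ 0.493 -0.265 -0.004]
nut 76 [457.8 224.4] [ 0.456 -0.322  0.02 ] [ 0.473 -0.312  0.035] [ 0.444 -0.344 -0.004]
nut 72 [406.7 230.2] [ 0.443 -0.173  0.02 ] [ 0.458 -0.161  0.036] [ 0.432 -0.189 -0.005]
yel 53 [357.5 189.4] [ 0.5725 -0.037   0.006 ] [ 0.5708 -0.0358  0.0079]
yel 53 [338.3 193.1] [0.5629 0.0208 0.006 ] [0.562  0.0212 0.0085]
yel 27 [323.7 196.5] [0.5539 0.0646 0.006 ] [0.5507 0.0616 0.015 ]
yel 52 [299.4 200.5] [0.544  0.1372 0.006 ] [0.544  0.1386 0.008 ]
yel 49 [361.7 208.1] [ 0.5153 -0.0468  0.006 ] [ 0.5143 -0.0454  0.0097]
yel 52 [303.1 219.6] [0.4861 0.1275 0.006 ] [0.4852 0.1289 0.0089]
red 58 [321.7 156. ] [0.6487 0.0696 0.1077] ((0.6465776562690735, 0.06652739644050598), (0.017385581508278847, 0.033991795033216476), 9.202181816101074)
red 26 [233.5 221.7] [0.4651 0.3098 0.121 ] ((0.46662071347236633, 0.3150081932544708), (0.010801496915519238, 0.03634357452392578), 8.237854957580566)
red 14 [215.5 220.9] [0.4708 0.3592 0.1205] ((0.4707653224468231, 0.3587999939918518), (0.0021132666151970625, 0.036179181188344955), 1.7817448377609253)
red 228 [163.5 249.8] [0.3976 0.4902 0.1347] ((0.3129763603210449, 0.30635809898376465), (0.45312657952308655, 0.09802815318107605), 66.36979675292969)
al 154 [216.9 197.5] [0.5519 0.3737 0.045 ] [0.5496 0.3725 0.0447]
al 598 [229.9 227.1] [0.4643 0.3353 0.045 ] [0.4606 0.3343 0.0447]
```

View pics/c1.png

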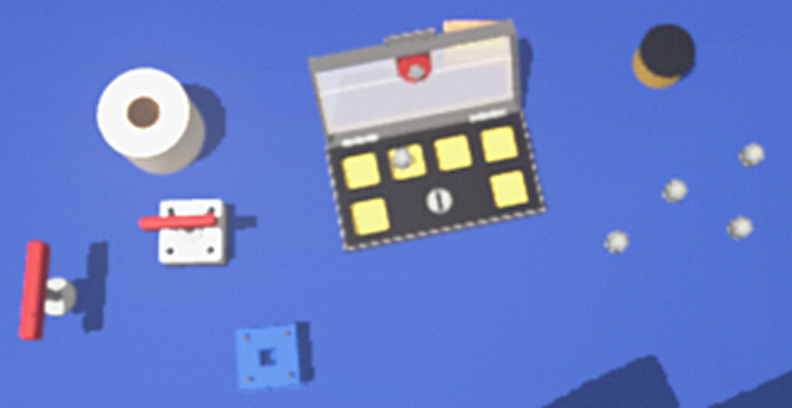

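The crop confirms the choice. The smaller red T-key stands in the white aluminium block (crop 190,225). The bigger key (35,290) and the blue block (268,357) are decoys. The four nuts are standing and five pockets are free.

```bash
python3 -m handwheel '[80,0.04,0.04,0,0,0,-2, 60,0.08,0.075,0,0,0,-6, 60,0.12,0.11,0,0,0,-10, 60,0.16,0.15,0,0,0,-14, 60,0.20,0.185,0,0,0,-17, 60,0.235,0.22,0,0,0,-17, 60,0.258,0.237,0,0,0,-17, 60,0.258,0.237,0,0,0,-17]'
cat > nuts.py <<'E'
# list nuts seen by the wrist camera (and top): position and offset from TCP
from h import *
from station import env
import sys
s=env.state();p=np.array(s["position"])
print("t",round(s["time"],2),"tcp",p.round(4),np.array(s["tcp_rot"]).round(4),"w",round(s["gripper_width"],4))
for n in sys.argv[1].split(","):
    d=env.snapshot(n);P=cloud(d);hsv=cv2.cvtColor(d["frame"],cv2.COLOR_RGB2HSV)
    m=(P[...,2]>.012)&(P[...,2]<.04)&(d["range_z"]>0)&(hsv[...,1]<110)&(P[...,1]<-.08)&(P[...,0]>.3)
    for a,c,b in blobs(m,15):
        q=P[b];o=onz(d,*c,.024);print(n,a,c,"pos",o[:2].round(4),"dz",q[:,2].max().round(3),"d",(o-p)[:2].round(4))
    if len(sys.argv)>2: cv2.imwrite(f"pics/{sys.argv[2]}_{n}.png",d["frame"][:,:,::-1])
E
python3 nuts.py wrist,top a
```

```text
time: 1.1
position: [0.5468, -0.3442, 0.2329]
tcp_rot: [-3.141, 0.001, 0.165]
contact_force: [0.1, -0.2, -0.2]
gripper_width: 0.0569
grasp_force: 0.0
t 1.1 tcp [ 0.5468 -0.3442  0.2329] [-3.1407e+00  8.0000e-04  1.6520e-01] w 0.0569
wrist 499 [116.8 175.8] pos [ 0.5104 -0.0856] dz 0.029 d [-0.0364  0.2586]
wrist 280 [325.  179.7] pos [ 0.5492 -0.3494] dz 0.034 d [ 0.0024 -0.0052]
wrist 293 [246.4 198.6] pos [ 0.5075 -0.2522] dz 0.034 d [-0.0393  0.092 ]
wrist 310 [187.4 232. ] pos [ 0.4476 -0.1779] dz 0.035 d [-0.0992  0.1663]
wrist 264 [297.5 240.2] pos [ 0.4603 -0.3266] dz 0.035 d [-0.0865  0.0176]
top 61 [463.1 194. ] pos [ 0.5449 -0.3448] dz 0.035 d [-0.0019 -0.0006]
top 57 [431.  208.9] pos [ 0.5033 -0.2471] dz 0.035 d [-0.0435  0.0971]
top 16 [374.9 213.1] pos [ 0.4959 -0.0828] dz 0.029 d [-0.0509  0.2614]
top 57 [406.9 230.1] pos [ 0.4432 -0.1725] dz 0.035 d [-0.1037  0.1717]
```

View pics/a_wrist.png

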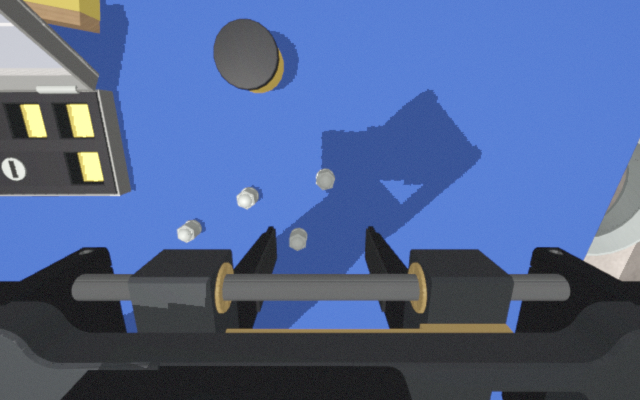

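The wrist view shows the target nut at (325,180), the others at (246,199), (187,232) and (297,240), and the fingers astride the column near 320.

```bash
python3 -m handwheel '[60,0,-0.002,-0.05,0,0,0, 60,0,-0.002,-0.1,0,0,0, 60,0,-0.002,-0.15,0,0,0, 60,0,-0.002,-0.185,0,0,0, 60,0,-0.002,-0.2,0,0,0, 60,0,-0.002,-0.2,0,0,0]' && python3 -m handwheel '[0,0,0,0,0,0,0, 0,0,0,0,0,0,0, 0,0,0,0,0,0,0, 0,0,0,0,0,0,0, 0,0,0,0.03,0,0,0, 0,0,0,0.08,0,0,0, 0,0,0,0.1,0,0,0]'
```

```text
time: 1.95
position: [0.5449, -0.3482, 0.033]
tcp_rot: [-3.14, 0.001, 0.161]
contact_force: [-0.1, -1.1, 0.5]
gripper_width: 0.0568
grasp_force: 0.0
time: 2.82
position: [0.5473, -0.3487, 0.1372]
tcp_rot: [3.138, -0.004, 0.162]
contact_force: [-0.8, 0.4, -0.1]
gripper_width: 0.0231
grasp_force: 30.0
```

```bash
python3 -m handwheel '[0,0.002,0.04,0,0,0,0, 0,0.006,0.09,0,0,0,0, 0,0.01,0.14,0,0,0,0, 0,0.014,0.19,0,0,0,0, 0,0.018,0.24,0,0,0,0, 0,0.022,0.28,0,0,0,0, 0,0.026,0.31,0,0,0,0, 0,0.026,0.31,0,0,0,0]'
cat > case.py <<'E'
from h import *
from station import env
import sys
s=env.state();p=np.array(s["position"])
print("t",round(s["time"],2),"tcp",p.round(4),np.array(s["tcp_rot"]).round(4),"w",round(s["gripper_width"],4))
for n in sys.argv[1].split(","):
    d=env.snapshot(n);P=cloud(d);hsv=cv2.cvtColor(d["frame"],cv2.COLOR_RGB2HSV)
    ye=(hsv[...,0]>20)&(hsv[...,0]<35)&(hsv[...,1]>100)&(hsv[...,2]>100)&(P[...,2]<.02)
    for a,c,m in blobs(ye,30): 
        print(n,a,c,"z",np.median(P[m][:,2]).round(3),"mid",((P[m].max(0)+P[m].min(0))/2)[:2].round(4),"ext",np.ptp(P[m],0)[:2].round(3),"ctr",onz(d,*c,.006)[:2].round(4))
    if len(sys.argv)>2: cv2.imwrite(f"pics/{sys.argv[2]}_{n}.png",d["frame"][:,:,::-1])
E
python3 case.py wrist,top b
```

```text
time: 3.82
position: [0.5713, -0.036, 0.1326]
tcp_rot: [-3.141, 0.002, 0.165]
contact_force: [-0.5, -0.5, -0.4]
gripper_width: 0.0233
grasp_force: 30.0
t 3.83 tcp [ 0.5713 -0.036   0.1326] [-3.1411e+00  1.6000e-03  1.6540e-01] w 0.0233
wrist 790 [533.2 128.3] z 0.012 mid [ 0.6713 -0.225 ] ext [0.06  0.026] ctr [ 0.671  -0.2226]
wrist 37 [187.6 184.8] z 0.008 mid [0.5626 0.0944] ext [0.007 0.01 ] ctr [0.5624 0.0969]
wrist 131 [213.9 192. ] z 0.008 mid [0.5585 0.0722] ext [0.02  0.016] ctr [0.5593 0.0705]
wrist 244 [250.8 203.4] z 0.008 mid [0.5565 0.021 ] ext [0.036 0.042] ctr [0.5535 0.0328]
wrist 1251 [321.4 198.1] z 0.008 mid [ 0.569  -0.0377] ext [0.042 0.045] ctr [ 0.5708 -0.0369]
wrist 227 [133.9 202.8] z 0.008 mid [0.5373 0.1396] ext [0.035 0.034] ctr [0.5346 0.1499]
wrist 61 [203.8 216.3] z 0.008 mid [0.5339 0.0773] ext [0.01  0.033] ctr [0.5318 0.0791]
wrist 188 [145.3 258. ] z 0.008 mid [0.4776 0.1291] ext [0.031 0.034] ctr [0.474  0.1385]
wrist 177 [317.1 263.4] z 0.008 mid [ 0.5051 -0.048 ] ext [0.028 0.041] ctr [ 0.4981 -0.0444]
top 51 [334.9 194.7] z 0.007 mid [0.5598 0.0303] ext [0.034 0.024] ctr [0.5584 0.0311]
top 76 [320.7 197.6] z 0.006 mid [0.5532 0.0775] ext [0.042 0.039] ctr [0.5508 0.0737]
top 79 [298.9 200.4] z 0.007 mid [0.5441 0.1369] ext [0.039 0.044] ctr [0.5443 0.1387]
top 83 [302.3 219.2] z 0.007 mid [0.4856 0.1265] ext [0.042 0.044] ctr [0.4874 0.1299]
```

View pics/b_wrist.png

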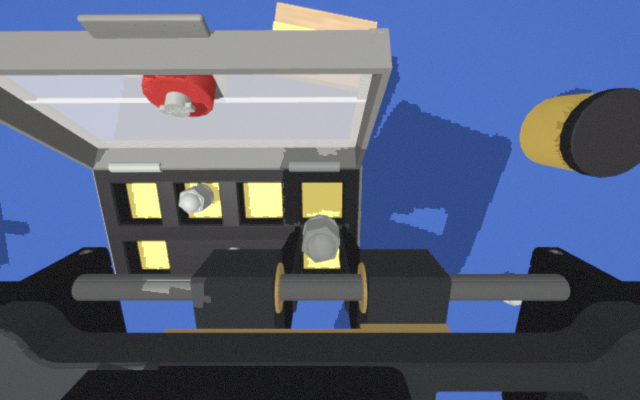

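The nut is held upright at (321,240) over the pocket at (321,198), so lower and release.

```bash
python3 -m handwheel '[0,-0.001,-0.001,-0.04,0,0,0, 0,-0.001,-0.001,-0.075,0,0,0, 0,-0.001,-0.001,-0.085,0,0,0, 0,-0.001,-0.001,-0.085,0,0,0, 45,-0.001,-0.001,-0.085,0,0,0, 45,-0.001,-0.001,-0.085,0,0,0, 45,-0.001,-0.001,-0.08,0,0,0]' && python3 -m handwheel '[50,0,0,0.05,0,0,0, 60,0,0,0.1,0,0,0, 60,-0.01,-0.05,0.13,0,0,0, 60,-0.03,-0.1,0.13,0,0,0, 60,-0.05,-0.15,0.13,0,0,0, 60,-0.06,-0.19,0.13,0,0,0, 60,-0.065,-0.212,0.13,0,0,0, 60,-0.065,-0.212,0.13,0,0,0]'; python3 nuts.py wrist,top c; python3 case.py top
```

```text
time: 4.8
position: [0.5712, -0.0388, 0.0545]
tcp_rot: [3.141, -0.001, 0.162]
contact_force: [-0.0, 0.9, 0.4]
gripper_width: 0.0419
grasp_force: 0.0
time: 5.8
position: [0.5056, -0.2521, 0.1845]
tcp_rot: [3.141, -0.001, 0.16]
contact_force: [-0.1, 0.3, -0.6]
gripper_width: 0.0572
grasp_force: 0.0
t 5.8 tcp [ 0.5056 -0.2521  0.1845] [ 3.1408e+00 -9.0000e-04  1.5950e-01] w 0.0572
wrist 566 [170.  162.6] pos [ 0.5099 -0.0848] dz 0.029 d [0.0043 0.1674]
wrist 364 [319.5 188.5] pos [ 0.5071 -0.2508] dz 0.034 d [0.0015 0.0013]
wrist 385 [248.7 228.1] pos [ 0.4472 -0.1768] dz 0.034 d [-0.0584  0.0753]
wrist 86 [380.6 231.8] pos [ 0.4671 -0.3296] dz 0.031 d [-0.0385 -0.0775]
top 17 [374.8 213. ] pos [ 0.4962 -0.0825] dz 0.027 d [-0.0094  0.1697]
top 57 [406.9 230.1] pos [ 0.4432 -0.1725] dz 0.035 d [-0.0625  0.0796]
t 5.9 tcp [ 0.506  -0.2505  0.1841] [ 3.1416e+00 -6.0000e-04  1.6190e-01] w 0.057
top 86 [356.4 190.8] z 0.007 mid [ 0.5698 -0.0363] ext [0.041 0.043] ctr [ 0.5683 -0.0335]
top 99 [337.7 192.5] z 0.007 mid [0.5624 0.0207] ext [0.042 0.043] ctr [0.5648 0.0225]
top 77 [320.7 197.7] z 0.006 mid [0.5528 0.0775] ext [0.04  0.039] ctr [0.5505 0.0737]
top 83 [298.7 200.5] z 0.007 mid [0.5433 0.1371] ext [0.04  0.045] ctr [0.544  0.1393]
top 92 [361.3 207.5] z 0.007 mid [ 0.5151 -0.0457] ext [0.041 0.043] ctr [ 0.5171 -0.0457]
top 87 [302.6 219.2] z 0.007 mid [0.486  0.1264] ext [0.042 0.044] ctr [0.4874 0.129 ]
```

```bash
python3 -m handwheel '[60,0,0,-0.05,0,0,0, 60,0,0,-0.1,0,0,0, 60,0,0,-0.14,0,0,0, 60,0,0,-0.151,0,0,0, 60,0,0,-0.151,0,0,0, 0,0,0,-0.151,0,0,0, 0,0,0,-0.151,0,0,0, 0,0,0,-0.151,0,0,0]' && python3 -m handwheel '[0,0,0,0,0,0,0, 0,0,0,0.04,0,0,0, 0,0.01,0.03,0.09,0,0,0, 0,0.02,0.08,0.1,0,0,0, 0,0.03,0.14,0.1,0,0,0, 0,0.04,0.2,0.1,0,0,0, 0,0.056,0.25,0.1,0,0,0, 0,0.056,0.271,0.1,0,0,0]'; python3 -m handwheel '[0,0,0,0,0,0,0]'; python3 case.py wrist d
```

```text
time: 6.95
position: [0.5065, -0.2512, 0.0339]
tcp_rot: [3.14, -0.002, 0.162]
contact_force: [0.1, 0.1, 0.5]
gripper_width: 0.0322
grasp_force: 0.0
time: 7.95
position: [0.5621, 0.0226, 0.1327]
tcp_rot: [-3.141, -0.0, 0.165]
contact_force: [0.1, 0.1, -1.2]
gripper_width: 0.0232
grasp_force: 30.0
time: 8.07
position: [0.5614, 0.0211, 0.1323]
tcp_rot: [3.141, 0.001, 0.164]
contact_force: [-0.1, -0.5, -0.2]
gripper_width: 0.0234
grasp_force: 30.0
t 8.07 tcp [0.5614 0.0211 0.1323] [3.1414e+00 9.0000e-04 1.6430e-01] w 0.0234
wrist 1093 [596.2 128.2] z 0.012 mid [ 0.6712 -0.2258] ext [0.061 0.029] ctr [ 0.6708 -0.2243]
wrist 38 [244.9 186.2] z 0.008 mid [0.5611 0.0966] ext [0.008 0.005] ctr [0.5608 0.0973]
wrist 137 [272.1 191.7] z 0.008 mid [0.5585 0.0719] ext [0.021 0.015] ctr [0.5596 0.0699]
wrist 1326 [321.1 199.1] z 0.008 mid [0.5595 0.0198] ext [0.041 0.045] ctr [0.56   0.0202]
wrist 626 [376.5 200.8] z 0.008 mid [ 0.5691 -0.0389] ext [0.041 0.043] ctr [ 0.5674 -0.0353]
wrist 239 [192.1 203.5] z 0.008 mid [0.537  0.1371] ext [0.035 0.039] ctr [0.5341 0.1484]
wrist 88 [258.9 215.6] z 0.008 mid [0.5332 0.076 ] ext [0.008 0.037] ctr [0.5323 0.0802]
wrist 287 [378.5 244.5] z 0.008 mid [ 0.5215 -0.0471] ext [0.014 0.038] ctr [ 0.5209 -0.0478]
wrist 192 [199.3 254.3] z 0.008 mid [0.4785 0.1293] ext [0.032 0.034] ctr [0.4785 0.1384]
```

View pics/d_wrist.png

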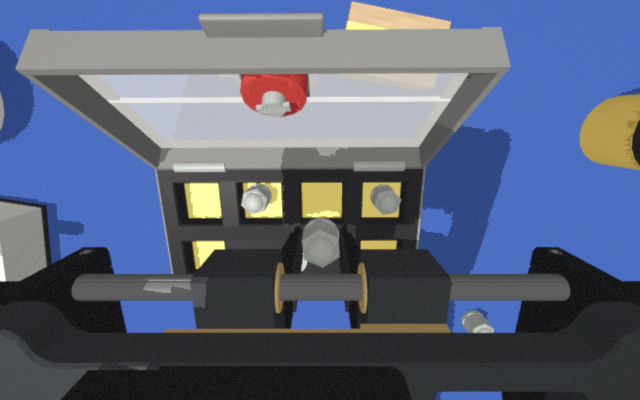

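The first nut stands in its pocket at (386,200), the second is held above the next free pocket at (321,199), and a loose nut is visible at (478,322).

```bash
python3 -m handwheel '[0,0,-0.001,-0.04,0,0,0, 0,0,-0.001,-0.075,0,0,0, 0,0,-0.001,-0.085,0,0,0, 0,0,-0.001,-0.085,0,0,0, 45,0,-0.001,-0.085,0,0,0, 45,0,-0.001,-0.085,0,0,0, 45,0,-0.001,-0.08,0,0,0]' && python3 -m handwheel '[45,0,0,0.04,0,0,0, 50,0,0,0.09,0,0,0, 60,-0.03,-0.04,0.13,0,0,0, 60,-0.06,-0.085,0.13,0,0,0, 60,-0.085,-0.13,0.13,0,0,0, 60,-0.105,-0.175,0.13,0,0,0, 60,-0.116,-0.196,0.13,0,0,0, 60,-0.116,-0.196,0.13,0,0,0]'; python3 nuts.py wrist e
```

```text
time: 9.0
position: [0.5622, 0.0192, 0.0535]
tcp_rot: [3.141, -0.001, 0.162]
contact_force: [0.4, 0.8, 1.3]
gripper_width: 0.0412
grasp_force: 0.0
time: 10.0
position: [0.4455, -0.1779, 0.1835]
tcp_rot: [3.141, -0.001, 0.159]
contact_force: [0.8, 0.4, -0.0]
gripper_width: 0.0569
grasp_force: 0.0
t 10.0 tcp [ 0.4455 -0.1779  0.1835] [ 3.1408e+00 -1.2000e-03  1.5920e-01] w 0.0569
wrist 454 [241.1 119.5] pos [ 0.5075 -0.0838] dz 0.029 d [0.062  0.0941]
wrist 374 [318.5 189.3] pos [ 0.4462 -0.1757] dz 0.034 d [0.0007 0.0023]
wrist 421 [450.2 198.6] pos [ 0.4591 -0.3241] dz 0.035 d [ 0.0136 -0.1462]
```

```bash
python3 -m handwheel '[60,0,0,-0.05,0,0,0, 60,0,0,-0.1,0,0,0, 60,0,0,-0.14,0,0,0, 60,0,0,-0.151,0,0,0, 60,0,0,-0.151,0,0,0, 0,0,0,-0.151,0,0,0, 0,0,0,-0.151,0,0,0, 0,0,0,-0.151,0,0,0]' && python3 -m handwheel '[0,0,0,0,0,0,0, 0,0,0,0.04,0,0,0, 0,0,0,0.09,0,0,0, 0,0.02,0.03,0.1,0,0,0, 0,0.04,0.07,0.1,0,0,0, 0,0.06,0.11,0.1,0,0,0, 0,0.069,0.129,0.1,0,0,0, 0,0.069,0.129,0.1,0,0,0]'; python3 -m handwheel '[0,0.069,0.129,0,0,0,0]' >/dev/null <<<'' & wait; python3 case.py wrist f
```

```text
time: 11.05
position: [0.4465, -0.1772, 0.0327]
tcp_rot: [3.14, -0.002, 0.162]
contact_force: [0.2, -0.3, 0.8]
gripper_width: 0.0322
grasp_force: 0.0
time: 12.05
position: [0.5149, -0.0468, 0.1314]
tcp_rot: [-3.142, 0.001, 0.165]
contact_force: [-0.4, 0.2, -1.3]
gripper_width: 0.0232
grasp_force: 30.0
t 12.18 tcp [0.5437 0.005  0.1314] [3.1404e+00 8.0000e-04 1.5650e-01] w 0.023
wrist 1097 [587.3 105.2] z 0.012 mid [ 0.6711 -0.227 ] ext [0.061 0.031] ctr [ 0.6694 -0.2241]
wrist 909 [307.1 179.3] z 0.008 mid [0.5606 0.0199] ext [0.042 0.045] ctr [0.5605 0.0208]
wrist 800 [364.6 179.8] z 0.008 mid [ 0.57   -0.0382] ext [0.043 0.044] ctr [ 0.5688 -0.0353]
wrist 272 [175.4 184.6] z 0.008 mid [0.5378 0.1383] ext [0.038 0.037] ctr [0.5349 0.149 ]
wrist 42 [229.3 165. ] z 0.008 mid [0.5629 0.0962] ext [0.008 0.007] ctr [0.5627 0.0976]
wrist 143 [257.3 172.3] z 0.008 mid [0.5588 0.0717] ext [0.022 0.015] ctr [0.5598 0.07  ]
wrist 92 [243.3 197.4] z 0.008 mid [0.533  0.0767] ext [0.008 0.036] ctr [0.5322 0.0814]
wrist 877 [368.9 233.8] z 0.008 mid [ 0.5137 -0.0481] ext [0.034 0.042] ctr [ 0.5134 -0.051 ]
wrist 221 [185.5 241.7] z 0.008 mid [0.4783 0.1281] ext [0.033 0.037] ctr [0.4747 0.1373]
```

I typed a stray extra row there. It only shifted the hand at safe height, so I'll go back and check the position.

```bash
python3 -m handwheel '[0,-0.02,-0.03,0,0,0,0, 0,-0.029,-0.054,0,0,0,0, 0,-0.029,-0.054,0,0,0,0, 0,-0.029,-0.054,0,0,0,0]'
```

```text
time: 12.72
position: [0.5153, -0.047, 0.1317]
tcp_rot: [-3.141, -0.0, 0.161]
contact_force: [0.3, 0.1, -0.6]
gripper_width: 0.023
grasp_force: 30.0
```

```bash
python3 -m handwheel '[0,-0.001,-0.001,-0.04,0,0,0, 0,-0.001,-0.001,-0.075,0,0,0, 0,-0.001,-0.001,-0.084,0,0,0, 0,-0.001,-0.001,-0.084,0,0,0, 45,-0.001,-0.001,-0.084,0,0,0, 45,-0.001,-0.001,-0.084,0,0,0, 45,-0.001,-0.001,-0.08,0,0,0]' && python3 -m handwheel '[45,0,0,0.04,0,0,0, 50,0,0,0.09,0,0,0, 60,-0.01,-0.05,0.13,0,0,0, 60,-0.02,-0.11,0.13,0,0,0, 60,-0.03,-0.17,0.13,0,0,0, 60,-0.045,-0.23,0.13,0,0,0, 60,-0.056,-0.277,0.13,0,0,0, 60,-0.056,-0.277,0.13,0,0,0]'; python3 nuts.py wrist g
```

```text
time: 13.6
position: [0.5147, -0.0477, 0.0525]
tcp_rot: [3.141, -0.001, 0.162]
contact_force: [0.7, -0.3, -0.9]
gripper_width: 0.0419
grasp_force: 0.0
time: 14.6
position: [0.4575, -0.3275, 0.1825]
tcp_rot: [3.14, -0.001, 0.157]
contact_force: [0.6, 0.7, 0.2]
gripper_width: 0.0569
grasp_force: 0.0
t 14.6 tcp [ 0.4575 -0.3275  0.1825] [ 3.1405e+00 -6.0000e-04  1.5740e-01] w 0.0569
wrist 856 [ 96.6 105.9] pos [ 0.5098 -0.0856] dz 0.029 d [0.0523 0.2419]
wrist 378 [319.5 188.9] pos [ 0.459  -0.3264] dz 0.034 d [0.0015 0.0012]
```

```bash
python3 -m handwheel '[60,0,0,-0.05,0,0,0, 60,0,0,-0.1,0,0,0, 60,0,0,-0.139,0,0,0, 60,0,0,-0.15,0,0,0, 60,0,0,-0.15,0,0,0, 0,0,0,-0.15,0,0,0, 0,0,0,-0.15,0,0,0, 0,0,0,-0.15,0,0,0]' && python3 -m handwheel '[0,0,0,0,0,0,0, 0,0,0,0.04,0,0,0, 0,0,0.03,0.09,0,0,0, 0,0,0.08,0.1,0,0,0, 0,0.005,0.14,0.1,0,0,0, 0,0.01,0.2,0.1,0,0,0, 0,0.015,0.26,0.1,0,0,0, 0,0.02,0.32,0.1,0,0,0]' && python3 -m handwheel '[0,0.002,0.06,0,0,0,0, 0,0.008,0.11,0,0,0,0, 0,0.008,0.132,0,0,0,0, 0,0.008,0.132,0,0,0,0, 0,0.008,0.132,0,0,0,0]'; python3 case.py wrist i
```

```text
time: 15.65
position: [0.4589, -0.3252, 0.0328]
tcp_rot: [3.14, -0.001, 0.162]
contact_force: [-0.8, -0.0, 0.1]
gripper_width: 0.0324
grasp_force: 0.0
time: 16.65
position: [0.478, -0.0028, 0.1318]
tcp_rot: [3.142, -0.001, 0.162]
contact_force: [1.1, -0.6, -0.3]
gripper_width: 0.0233
grasp_force: 30.0
time: 17.27
position: [0.4861, 0.1268, 0.1314]
tcp_rot: [3.141, 0.001, 0.162]
contact_force: [-0.5, 0.1, -0.7]
gripper_width: 0.0232
grasp_force: 30.0
t 17.27 tcp [0.4861 0.1268 0.1314] [3.1412e+00 6.0000e-04 1.6180e-01] w 0.0232
wrist 73 [336.  124.9] z 0.008 mid [0.5545 0.131 ] ext [0.021 0.033] ctr [0.5585 0.1238]
wrist 933 [388.2 143.8] z 0.008 mid [0.5516 0.0756] ext [0.045 0.043] ctr [0.5494 0.0716]
wrist 620 [445.1 143.6] z 0.008 mid [0.562  0.0166] ext [0.045 0.039] ctr [0.5583 0.0181]
wrist 105 [508.5 121.8] z 0.008 mid [ 0.5856 -0.0395] ext [0.016 0.03 ] ctr [ 0.5872 -0.0348]
wrist 816 [317.1 150. ] z 0.008 mid [0.5388 0.1343] ext [0.039 0.046] ctr [0.5327 0.1376]
wrist 236 [504.2 155.5] z 0.008 mid [ 0.5579 -0.0443] ext [0.016 0.032] ctr [ 0.5565 -0.0412]
wrist 1239 [321.9 200. ] z 0.008 mid [0.4825 0.1244] ext [0.042 0.045] ctr [0.4842 0.125 ]
wrist 104 [503.2 186.5] z 0.007 mid [ 0.5269 -0.0506] ext [0.011 0.03 ] ctr [ 0.527  -0.0504]
wrist 165 [493.6 214.2] z 0.008 mid [ 0.499  -0.0526] ext [0.012 0.025] ctr [ 0.4976 -0.0504]
```

View pics/i_wrist.png

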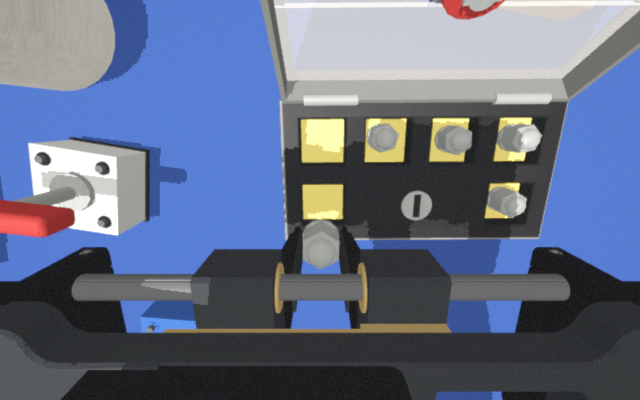

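The last nut at (321,243) is over its pocket at (322,200). The four filled pockets are at (383,137), (453,140), (518,138) and (510,203). Place it, rise, and look.

```bash
python3 -m handwheel '[0,-0.001,-0.001,-0.04,0,0,0, 0,-0.001,-0.001,-0.075,0,0,0, 0,-0.001,-0.001,-0.084,0,0,0, 0,-0.001,-0.001,-0.084,0,0,0, 45,-0.001,-0.001,-0.084,0,0,0, 45,-0.001,-0.001,-0.084,0,0,0, 45,-0.001,-0.001,-0.08,0,0,0]' && python3 -m handwheel '[45,0,0,0.04,0,0,0, 50,0,0,0.1,0,0,0, 0,0,0,0.15,0,0,0, 0,0,0,0.2,0,0,0, 0,0.0,0,0.2,0,0,0]'; python3 - <<'E'
from h import *
from station import env
d=env.snapshot("wrist");P=cloud(d);cv2.imwrite("pics/j.png",d["frame"][:,:,::-1])
# lid: high points in case frame
O=np.array([.528,.0445]);ex=np.array([.9864,.1643]);ey=np.array([-.1643,.9864])
Q=P[...,:2]-O;X=Q@ex;Y=Q@ey;Z=P[...,2]
for n in("wrist","top"):
    if n=="top":
        d=env.snapshot("top");P=cloud(d);Q=P[...,:2]-O;X=Q@ex;Y=Q@ey;Z=P[...,2]
    m=(X>.05)&(X<.2)&(abs(Y)<.13)&(Z>.03)
    for lo in np.arange(.03,.16,.01):
        k=m&(Z>lo)&(Z<lo+.01)
        if k.sum()>5: print(n,lo.round(2),k.sum(),"x",np.percentile(X[k],[2,50,98]).round(3),"y",Y[k].min().round(3),Y[k].max().round(3))
    hsv=cv2.cvtColor(d["frame"],cv2.COLOR_RGB2HSV)
    al=(hsv[...,1]<60)&(hsv[...,2]>110)&(abs(Z-.045)<.004)&(P[...,1]>.25)&(P[...,1]<.42)&(P[...,0]<.53)
    for a,c,b in blobs(al,100): print("stand",a,c,onz(d,*c,.045).round(4),cv2.minAreaRect(P[b][:,:2].astype(np.float32)))
E
```

```text
time: 18.2
position: [0.4857, 0.1264, 0.0525]
tcp_rot: [3.142, -0.001, 0.162]
contact_force: [0.7, -0.1, -0.2]
gripper_width: 0.0416
grasp_force: 0.0
time: 18.82
position: [0.4879, 0.1268, 0.2582]
tcp_rot: [3.141, -0.011, 0.162]
contact_force: [-0.6, 0.3, 0.1]
gripper_width: 0.023
grasp_force: 0.0
wrist 0.03 2315 x [0.061 0.088 0.183] y -0.122 0.121
wrist 0.04 1512 x [0.074 0.096 0.1  ] y -0.121 0.12
wrist 0.05 1693 x [0.08  0.103 0.107] y -0.121 0.12
wrist 0.06 1809 x [0.086 0.109 0.113] y -0.122 0.12
wrist 0.07 1828 x [0.092 0.116 0.12 ] y -0.121 0.121
wrist 0.08 2013 x [0.099 0.122 0.126] y -0.122 0.121
wrist 0.09 2413 x [0.106 0.128 0.133] y -0.122 0.12
wrist 0.1 1618 x [0.109 0.127 0.134] y -0.122 0.121
wrist 0.11 828 x [0.114 0.127 0.15 ] y -0.122 0.121
wrist 0.12 5238 x [0.126 0.14  0.149] y -0.122 0.121
wrist 0.13 1818 x [0.127 0.13  0.134] y -0.122 0.12
stand 1874 [161.7 165.8] [0.4761 0.3314 0.045 ] ((0.4691261649131775, 0.3362540006637573), (0.07131651043891907, 0.07084209471940994), 89.93438720703125)
top 0.03 178 x [0.059 0.09  0.187] y -0.12 -0.001
top 0.04 123 x [0.073 0.097 0.103] y -0.119 -0.001
top 0.05 127 x [0.083 0.103 0.11 ] y -0.118 -0.0
top 0.06 121 x [0.09  0.109 0.115] y -0.118 -0.0
top 0.07 121 x [0.095 0.116 0.122] y -0.118 -0.016
top 0.08 125 x [0.099 0.122 0.128] y -0.118 -0.001
top 0.09 124 x [0.106 0.129 0.134] y -0.119 -0.0
top 0.1 87 x [0.106 0.122 0.134] y -0.119 0.035
top 0.11 78 x [0.117 0.145 0.149] y -0.117 0.122
top 0.12 250 x [0.127 0.138 0.152] y -0.119 0.06
top 0.13 61 x [0.126 0.129 0.151] y -0.115 0.027
stand 360 [229.4 227.1] [0.4644 0.3367 0.045 ] ((0.4682731628417969, 0.3383629024028778), (0.07075832039117813, 0.07027646899223328), 89.15472412109375)
```

View pics/j.png

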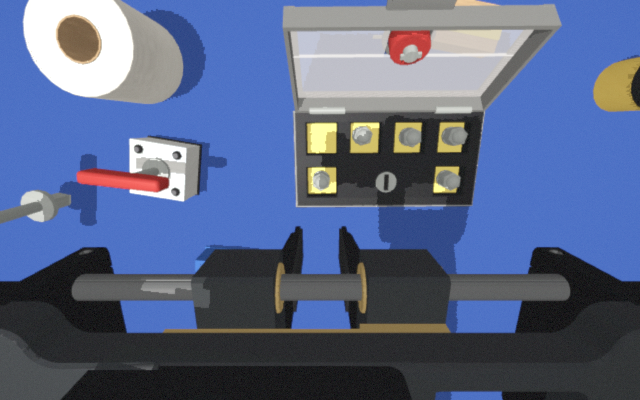

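All four nuts stand in pockets, at (362,134), (408,134), (453,134) and (320,180) or (447,180), with one pocket left empty at (321,137). The lid leans back with its edge at case x of about 0.15. Next: go behind the lid with closed fingers.

```bash
python3 -m handwheel '[0,0.04,0.001,0,0,0,0, 0,0.09,0.002,0,0,0,0, 0,0.14,0.004,0,0,0,0, 0,0.19,0.006,0,0,0,0, 0,0.215,0.008,0,0,0,0, 0,0.215,0.008,0,0,0,0, 0,0.215,0.008,-0.05,0,0,0, 0,0.215,0.008,-0.08,0,0,0]'
```

```text
time: 19.92
position: [0.6975, 0.1342, 0.1678]
tcp_rot: [-3.141, 0.005, 0.162]
contact_force: [-0.8, -0.5, -1.2]
gripper_width: 0.0005
grasp_force: 0.0
```

```bash
python3 -m handwheel '[0,0,0,-0.03,0,0,0, 0,0,0,-0.05,0,0,0, 0,-0.018,-0.003,-0.05,0,0,0, 0,-0.035,-0.006,-0.05,0,0,0, 0,-0.05,-0.008,-0.047,0,0,0, 0,-0.064,-0.011,-0.044,0,0,0, 0,-0.076,-0.013,-0.03,0,0,0, 0,-0.088,-0.015,-0.019,0,0,0]' && python3 -m handwheel '[0,-0.014,-0.002,0.002,0,0,0, 0,-0.028,-0.005,0.003,0,0,0, 0,-0.042,-0.007,0.001,0,0,0, 0,-0.055,-0.009,-0.001,0,0,0, 0,-0.068,-0.011,-0.007,0,0,0, 0,-0.08,-0.013,-0.013,0,0,0, 0,-0.091,-0.015,-0.022,0,0,0, 0,-0.101,-0.017,-0.031,0,0,0]' && python3 -m handwheel '[0,-0.008,-0.001,-0.011,0,0,0, 0,-0.016,-0.003,-0.023,0,0,0, 0,-0.021,-0.003,-0.036,0,0,0, 0,-0.026,-0.004,-0.046,0,0,0, 0,-0.026,-0.004,-0.05,0,0,0, 0,-0.026,-0.004,-0.052,0,0,0, 0,-0.026,-0.004,-0.052,0,0,0]'
```

```text
time: 20.92
position: [0.6118, 0.1193, 0.1532]
tcp_rot: [-3.142, -0.002, 0.162]
contact_force: [2.6, -0.2, -2.3]
gripper_width: 0.0004
grasp_force: 1.4
time: 21.92
position: [0.5101, 0.1023, 0.1206]
tcp_rot: [-3.141, 0.001, 0.162]
contact_force: [0.9, 0.3, -0.4]
gripper_width: -0.0002
grasp_force: 0.6
time: 22.8
position: [0.485, 0.0983, 0.0703]
tcp_rot: [-3.142, 0.002, 0.162]
contact_force: [-4.2, -0.6, 5.1]
gripper_width: 0.0005
grasp_force: 2.8
```

```bash
python3 -m handwheel '[0,0,0,-0.003,0,0,0, 0,0,0,-0.005,0,0,0, 0,0,0,-0.005,0,0,0]' && python3 -m handwheel '[0,0,0,0.05,0,0,0, 0,-0.02,0,0.1,0,0,0, 0,-0.045,-0.02,0.15,0,0,0, 0,-0.07,-0.04,0.16,0,0,0, 0,-0.07,-0.05,0.16,0,0,0, 0,-0.07,-0.05,0.16,0,0,0]'; cat > look.py <<'E'
from h import *
from station import env
import sys
s=env.state();print("t",round(s["time"],2),"tcp",np.array(s["position"]).round(4),np.array(s["tcp_rot"]).round(4),"w",round(s["gripper_width"],4))
for n in sys.argv[1].split(","):
    d=env.snapshot(n);P=cloud(d);cv2.imwrite(f"pics/{sys.argv[2]}_{n}.png",d["frame"][:,:,::-1]);np.savez(f"pics/{sys.argv[2]}_{n}.npz",**d)
    hsv=cv2.cvtColor(d["frame"],cv2.COLOR_RGB2HSV)
    re=((hsv[...,0]<7)|(hsv[...,0]>173))&(hsv[...,1]>130)&(hsv[...,2]>70)
    for a,c,m in blobs(re,15):
        h=cv2.convexHull(np.argwhere(m)[:,::-1].astype(np.int32));e=cv2.minAreaRect(h)
        z=np.median(P[m][:,2]); print(n,"red",a,c,"z",z.round(4),"rect",np.round(e[0],1),np.round(e[1],1),round(e[2],1),"med",np.median(P[m],0).round(4))
        if .03<z<.07:
            M=cv2.moments(h);c=(M["m10"]/M["m00"],M["m01"]/M["m00"]);print("   disc ctr@.054",onz(d,*c,.054).round(4))
E
python3 look.py wrist,top k
```

```text
time: 23.18
position: [0.4852, 0.0984, 0.0699]
tcp_rot: [-3.142, 0.005, 0.163]
contact_force: [-19.7, -3.1, 35.6]
gripper_width: 0.0002
grasp_force: 17.6
time: 23.92
position: [0.4155, 0.048, 0.2239]
tcp_rot: [-3.141, 0.001, 0.161]
contact_force: [0.1, 0.2, -0.4]
gripper_width: 0.0005
grasp_force: 0.0
t 23.93 tcp [0.4155 0.048  0.2239] [-3.1413e+00  5.0000e-04  1.6070e-01] w 0.0005
wrist red 996 [30.8 95. ] z 0.1212 rect [31.8 95.1] [65.6 16.1] 6.6 med [0.4709 0.3028 0.1212]
wrist red 1072 [341.7 113.9] z 0.055 rect [341.  113.5] [37. 36.] 90.0 med [0.5001 0.0384 0.055 ]
   disc ctr@.054 [0.4999 0.0391 0.054 ]
top red 135 [223.9 222.1] z 0.1205 rect [224.  222.1] [ 4.6 30.1] 86.4 med [0.4665 0.3366 0.1205]
top red 296 [163.8 250.6] z 0.1345 rect [164.1 250.6] [ 7.9 39.4] 5.2 med [0.3936 0.4897 0.1345]
```

View pics/k_wrist.png

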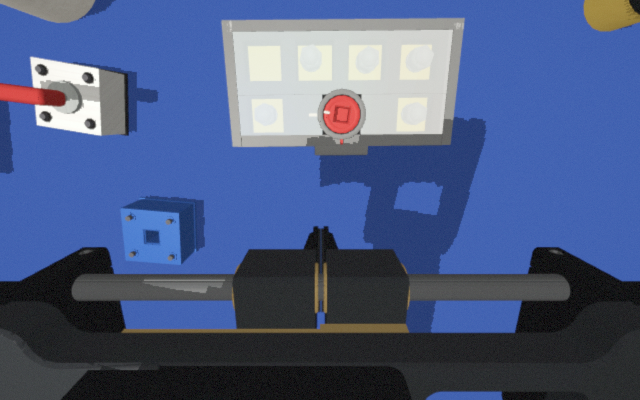

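The cover is shut, with the nuts visible through it and the recess at (342,114). The key's bar is at (30,95) in the stand at (80,95). Now I'll work out the wrist joint relation and the bar direction.

```bash
python3 - <<'E'
from h import *
from station import env
s=env.state();print(s["joint_positions"].round(3),s["tcp_rot"])
for n in("wrist","top"):
    d=dict(np.load(f"pics/k_{n}.npz"));P=cloud(d);hsv=cv2.cvtColor(d["frame"],cv2.COLOR_RGB2HSV)
    re=((hsv[...,0]<7)|(hsv[...,0]>173))&(hsv[...,1]>130)&(hsv[...,2]>70)
    m=re&(abs(P[...,2]-.121)<.006)&(P[...,1]<.42)
    q=P[m][:,:2].astype(np.float32);vx,vy,*_=cv2.fitLine(q,cv2.DIST_L2,0,.01,.01).ravel();print(n,len(q),q.min(0),q.max(0),q.mean(0),"bar yaw deg from y",np.degrees(np.arctan2(-vx,vy)))
d=dict(np.load("pics/k_wrist.npz"));cv2.imwrite("pics/k2.png",cv2.resize(d["frame"][85:145,305:380,::-1],None,fx=8,fy=8,interpolation=cv2.INTER_CUBIC))
E
```

```text
[-0.013 -0.416  2.149  0.     1.412  1.396] [-3.14089507e+00  2.17970489e-03  1.61906210e-01]
wrist 777 [0.4631555 0.2919531] [0.4772934  0.32942602] [0.4706516 0.3088848] bar yaw deg from y -177.6045
top 129 [0.46036702 0.2958487 ] [0.47430673 0.3763254 ] [0.46687785 0.3363949 ] bar yaw deg from y -178.68779
```

View pics/k2.png

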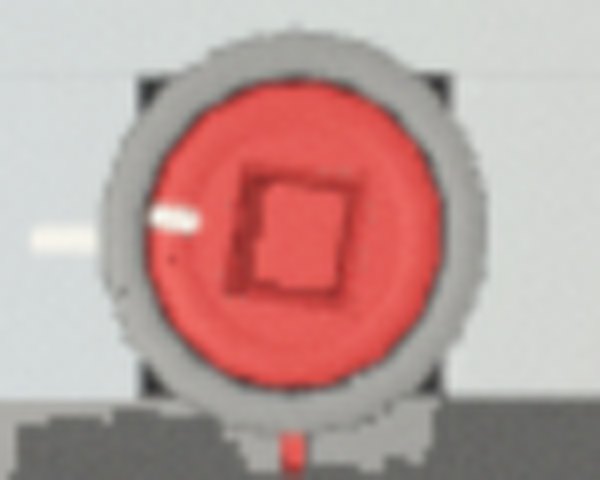

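The recess is turned about 0.1 rad clockwise of the white mark, centred near (297,232) in the crop, so its sides lie roughly along world x and y. Next: turn the hand by 83° and hover over the key.

```bash
python3 -m handwheel '[36,0.005,0.03,0,0,0,10, 36,0.011,0.065,0,0,0,20, 36,0.018,0.1,0,0,0,30, 36,0.025,0.14,0,0,0,41, 36,0.032,0.18,0,0,0,51, 36,0.04,0.22,0,0,0,61, 36,0.047,0.26,0,0,0,72, 36,0.052,0.288,0,0,0,83]' && python3 -m handwheel '[36,0,0,0,0,0,0, 36,0,0,0,0,0,0]'; python3 look.py wrist,top l; python3 - <<'E'
from h import *
for n in("wrist","top"):
    d=dict(np.load(f"pics/l_{n}.npz"));P=cloud(d)
    m=(abs(P[...,2]-.105)<.004)&(P[...,0]>.48)&(P[...,0]<.62)&(P[...,1]>.3)&(P[...,1]<.45)
    if m.sum()>20: print(n,m.sum(),P[m].min(0),P[m].max(0))
E
```

```text
time: 25.02
position: [0.4671, 0.3387, 0.2227]
tcp_rot: [-3.139, 0.001, 1.61]
contact_force: [1.0, -0.3, -0.3]
gripper_width: 0.0344
grasp_force: 0.0
time: 25.28
position: [0.467, 0.3361, 0.2234]
tcp_rot: [-3.14, 0.001, 1.6]
contact_force: [0.3, 0.4, 0.2]
gripper_width: 0.034
grasp_force: 0.0
t 25.27 tcp [0.467  0.3361 0.2234] [-3.1397e+00  1.4000e-03  1.6002e+00] w 0.034
wrist red 3790 [240.1  13.1] z 0.1356 rect [231.5  16. ] [ 32. 147.] 90.0 med [0.404  0.486  0.1356]
wrist red 1174 [324. 201.] z 0.1217 rect [324. 201.] [14. 88.] 0.0 med [0.4693 0.3408 0.1217]
top red 131 [333.  211.9] z 0.0538 rect [333. 212.] [12. 12.] 90.0 med [0.4992 0.0398 0.0538]
   disc ctr@.054 [0.4978 0.0406 0.054 ]
top red 15 [237.2 221.1] z 0.1195 rect [237. 221.] [4.2 2.8] 45.0 med [0.4689 0.3009 0.1195]
top red 234 [163.3 255.3] z 0.1346 rect [163.9 253.3] [ 8.1 34. ] 5.2 med [0.3794 0.4906 0.1346]
wrist 6030 [0.54794521 0.32867363 0.10100109] [0.61996786 0.43229627 0.10880323]
top 128 [0.5561126  0.33043003 0.10101527] [0.61985742 0.36274208 0.108854  ]
```

View pics/l_wrist.png

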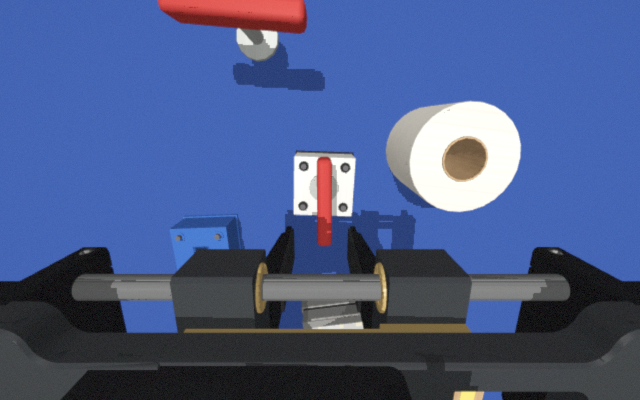

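```bash
python3 - <<'E'
from h import *
d=dict(np.load("pics/l_wrist.npz"));P=cloud(d);hsv=cv2.cvtColor(d["frame"],cv2.COLOR_RGB2HSV)
re=((hsv[...,0]<7)|(hsv[...,0]>173))&(hsv[...,1]>130)&(hsv[...,2]>70)&(P[...,1]<.42)&(P[...,2]>.09)
q=P[re];t=q[q[:,2]>.119];print("bar",t.min(0),t.max(0),"rows",onz(d,324,157,.121),onz(d,324,245,.121), onz(d,324,157.5,.114),onz(d,324,244.5,.114))
al=(hsv[...,1]<60)&(hsv[...,2]>110)&(abs(P[...,2]-.045)<.004)&(P[...,1]>.25)&(P[...,1]<.42)&(P[...,0]<.53)
for a,c,b in blobs(al,100): print("stand",a,P[b].min(0),P[b].max(0),cv2.minAreaRect(P[b][:,:2].astype(np.float32)))
sh=(hsv[...,1]<60)&(P[...,2]>.052)&(P[...,2]<.11)&(P[...,1]>.28)&(P[...,1]<.39)&(P[...,0]<.51)
print("collar/shank",sh.sum(),np.median(P[sh],0),P[sh].min(0),P[sh].max(0))
E
```

```text
bar [0.46215535 0.29576793 0.11901893] [0.47698117 0.41215126 0.375498  ] rows [0.46794036 0.38056025 0.121     ] [0.47069584 0.29595048 0.121     ] [0.46805647 0.37923813 0.114     ] [0.47085545 0.29329271 0.114     ]
stand 1106 [0.43458365 0.3013466  0.04155122] [0.46215422 0.37168587 0.04868157] ((0.4480840861797333, 0.33643028140068054), (0.07034417986869812, 0.02756158448755741), 89.52288055419922)
stand 1053 [0.47473592 0.30136457 0.04113222] [0.50456932 0.37149433 0.04865702] ((0.48962047696113586, 0.3364231586456299), (0.07011494785547256, 0.029833633452653885), 89.94729614257812)
collar/shank 148 [0.46094411 0.33634569 0.0524881 ] [0.44317604 0.3101797  0.05200194] [0.49574564 0.37722883 0.10965206]
```

```bash
python3 -m handwheel '[36,0.002,0.001,-0.05,0,0,0, 36,0.002,0.001,-0.09,0,0,0, 36,0.002,0.001,-0.111,0,0,0, 36,0.002,0.001,-0.111,0,0,0, 0,0.002,0.001,-0.111,0,0,0, 0,0.002,0.001,-0.111,0,0,0, 0,0.002,0.001,-0.111,0,0,0, 0,0.002,0.001,-0.111,0,0,0]'
```

```text
time: 26.38
position: [0.4702, 0.3379, 0.1154]
tcp_rot: [3.139, -0.001, 1.602]
contact_force: [-0.5, -0.8, 5.1]
gripper_width: 0.0135
grasp_force: 30.0
```

```bash
python3 -m handwheel '[0,0,0,0.015,0,0,0, 0,0,0,0.04,0,0,0, 0,0,0,0.07,0,0,0, 0,0,0,0.1,0,0,0, 0,0.005,-0.04,0.1,0,0,0, 0,0.01,-0.09,0.1,0,0,0, 0,0.015,-0.14,0.1,0,0,0, 0,0.02,-0.18,0.1,0,0,0]' && python3 -m handwheel '[0,0.002,-0.02,0,0,0,0, 0,0.004,-0.045,0,0,0,0, 0,0.005,-0.06,0,0,0,0, 0,0.005,-0.06,0,0,0,0, 0,0.005,-0.06,0,0,0,0]'; python3 look.py wrist,top,side m
```

```text
time: 27.38
position: [0.4888, 0.1556, 0.2137]
tcp_rot: [-3.141, 0.0, 1.601]
contact_force: [-0.4, -0.0, -1.8]
gripper_width: 0.0139
grasp_force: 30.0
time: 28.0
position: [0.4942, 0.0979, 0.2136]
tcp_rot: [-3.141, -0.0, 1.602]
contact_force: [-0.4, 0.0, -1.8]
gripper_width: 0.0141
grasp_force: 30.0
t 28.0 tcp [0.4942 0.0979 0.2136] [-3.1414e+00 -5.0000e-04  1.6021e+00] w 0.0141
wrist red 2182 [320.4 228.9] z 0.2198 rect [320.5 228. ] [90. 25.] 90.0 med [0.4928 0.1163 0.2198]
wrist red 472 [320.2 311.6] z 0.2199 rect [320.5 312. ] [22. 21.] 90.0 med [0.4943 0.0644 0.2199]
top red 48 [330.1 210.5] z 0.0524 rect [329.5 210.3] [8.4 6.4] 80.5 med [0.5036 0.0482 0.0524]
   disc ctr@.054 [0.5013 0.0487 0.054 ]
top red 294 [163.8 250.5] z 0.1347 rect [164.  250.5] [ 7.6 39.5] 5.2 med [0.3947 0.4899 0.1347]
side red 221 [208.4 153.8] z 0.1247 rect [208.7 153.9] [ 8.5 28.1] 76.0 med [0.3902 0.484  0.1247]
side red 24 [294.3 162.8] z 0.2111 rect [294.5 162.5] [7. 3.] 90.0 med [0.4851 0.122  0.2111]
side red 77 [306.1 169. ] z 0.2118 rect [305.8 169.8] [13.4  7.1] 45.0 med [0.4894 0.0717 0.2118]
side red 66 [315.4 217.8] z 0.0525 rect [315.5 218. ] [ 6. 11.] 90.0 med [0.4985 0.0358 0.0525]
   disc ctr@.054 [0.4964 0.0334 0.054 ]
```

View pics/m_wrist.png

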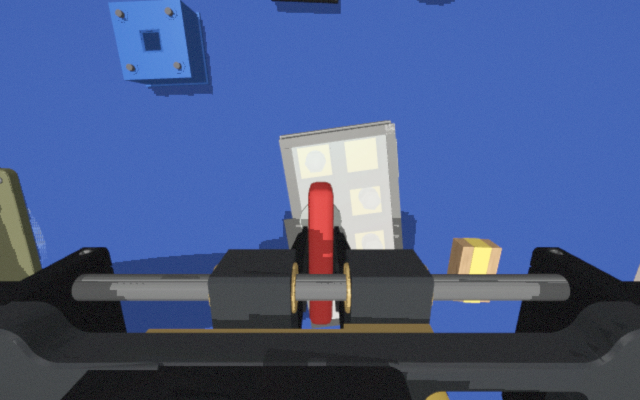

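```bash
python3 - <<'E'
from h import *
d=dict(np.load("pics/m_wrist.npz"))
a=onz(d,320.5,183,.219);print("bar end",a,"centre y",a[1]-.0425, onz(d,320.5,322.5,.219))
d=dict(np.load("pics/m_side.npz"));cv2.imwrite("pics/m_c.png",cv2.resize(d["frame"][140:240,250:370,::-1],None,fx=6,fy=6,interpolation=cv2.INTER_CUBIC))
E
```

```text
bar end [0.49210337 0.1420741  0.219     ] centre y 0.0995740975696904 [0.49478554 0.0560027  0.219     ]
```

View pics/m_c.png

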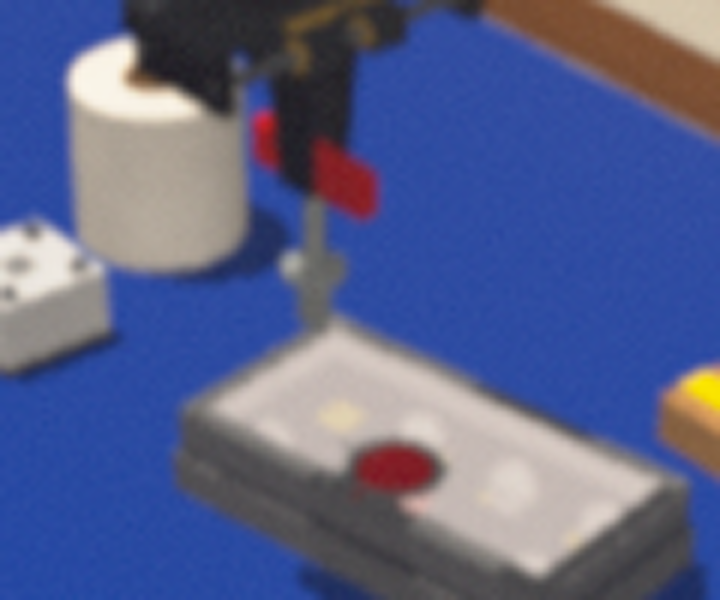

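The side crop shows the key hanging vertical, tip near crop (318,325), with the knob at (397,467) and the lid shut. I'll back off in y so the wrist camera sees the knob beside the bar.

```bash
python3 -m handwheel '[0,-0.005,-0.03,0,0,0,0, 0,-0.01,-0.07,0,0,0,0, 0,-0.02,-0.11,0,0,0,0, 0,-0.024,-0.14,0,0,0,0, 0,-0.024,-0.14,0,0,0,0, 0,-0.024,-0.14,0,0,0,0]'; python3 look.py wrist,top,side n;  python3 - <<'E'
from h import *
d=dict(np.load("pics/n_wrist.npz"));cv2.imwrite("pics/n2.png",cv2.resize(d["frame"][60:260,200:440,::-1],None,fx=3,fy=3,interpolation=cv2.INTER_CUBIC))
E
```

```text
time: 28.9
position: [0.4705, -0.042, 0.2137]
tcp_rot: [3.142, -0.001, 1.602]
contact_force: [-0.2, -0.2, -1.6]
gripper_width: 0.0137
grasp_force: 30.0
t 28.9 tcp [ 0.4705 -0.042   0.2137] [ 3.1415e+00 -5.0000e-04  1.6021e+00] w 0.0137
wrist red 1135 [351.1 116.2] z 0.055 rect [351.5 116. ] [38. 37.] 90.0 med [0.4998 0.0389 0.055 ]
   disc ctr@.054 [0.4994 0.0393 0.054 ]
wrist red 2205 [320.4 228.4] z 0.2198 rect [320.5 227.5] [25. 91.] 0.0 med [ 0.469  -0.023   0.2198]
wrist red 473 [320.5 311.4] z 0.22 rect [320.5 312. ] [22. 21.] 90.0 med [ 0.4706 -0.0752  0.22  ]
top red 132 [333.  211.9] z 0.0533 rect [333. 212.] [12. 12.] 90.0 med [0.4984 0.0398 0.0533]
   disc ctr@.054 [0.4977 0.0406 0.054 ]
top red 296 [163.8 250.6] z 0.1345 rect [164.  250.6] [ 7.8 39.4] 5.4 med [0.3946 0.4896 0.1345]
side red 222 [208.4 153.7] z 0.1246 rect [208.7 153.9] [ 8.6 28.1] 76.8 med [0.3908 0.4841 0.1246]
side red 31 [318.7 183.9] z 0.2144 rect [318.5 184. ] [8. 3.] 90.0 med [ 0.4624 -0.0162  0.2144]
side red 92 [331.6 191.4] z 0.2126 rect [331.5 192. ] [14.8  7.8] 45.0 med [ 0.4651 -0.067   0.2126]
side red 75 [315.4 217.6] z 0.0526 rect [315.  217.5] [ 7. 12.] 90.0 med [0.5021 0.0371 0.0526]
   disc ctr@.054 [0.4973 0.0347 0.054 ]
```

View pics/n2.png

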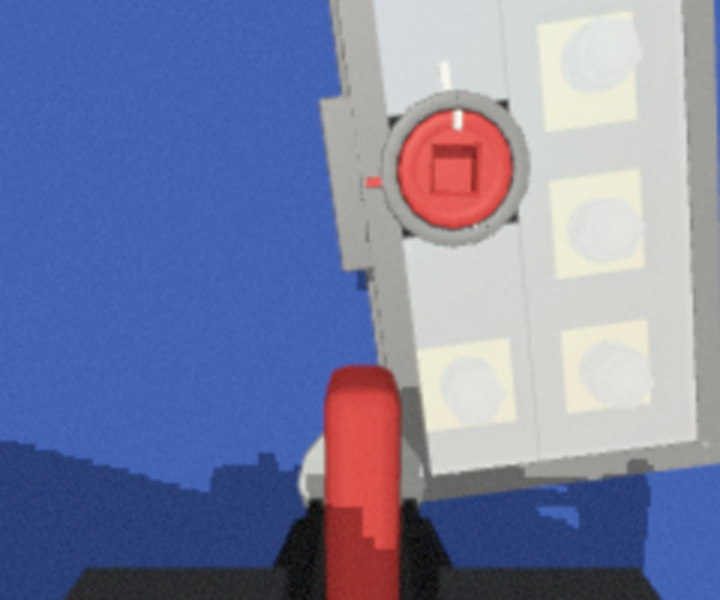

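The crop shows the recess at (455,170), its sides parallel to the image and so to the hand's axes. The lock is at (0.4996, 0.0393) by two wrist views. I'll move over it and descend.

```bash
python3 -m handwheel '[0,0.012,0.035,0,0,0,0, 0,0.025,0.07,0,0,0,0, 0,0.029,0.0805,0,0,0,0, 0,0.029,0.0805,-0.03,0,0,0, 0,0.029,0.0805,-0.05,0,0,0, 0,0.029,0.0805,-0.055,0,0,0, 0,0.029,0.0805,-0.055,0,0,0]' && python3 -m handwheel '[0,0,0,-0.003,0,0,0, 0,0,0,-0.006,0,0,0, 0,0,0,-0.006,0,0,0]'
```

```text
time: 29.92
position: [0.4992, 0.0376, 0.1585]
tcp_rot: [-3.141, 0.0, 1.601]
contact_force: [-0.5, -0.3, -2.4]
gripper_width: 0.0138
grasp_force: 30.0
time: 30.3
position: [0.4996, 0.038, 0.153]
tcp_rot: [3.141, -0.0, 1.602]
contact_force: [0.6, 0.8, -1.4]
gripper_width: 0.0137
grasp_force: 30.0
```

Tip at about 0.053 with no contact force yet. Continue down.

```bash
python3 -m handwheel '[0,0,0,-0.002,0,0,0, 0,0,0,-0.004,0,0,0, 0,0,0,-0.006,0,0,0, 0,0,0,-0.006,0,0,0]'; python3 -m handwheel '[0,0,0,-0.003,0,0,0, 0,0,0,-0.006,0,0,0, 0,0,0,-0.006,0,0,0]'
```

```text
time: 30.8
position: [0.4995, 0.0385, 0.1464]
tcp_rot: [3.141, -0.002, 1.602]
contact_force: [0.9, 4.1, 0.0]
gripper_width: 0.0138
grasp_force: 30.0
time: 31.18
position: [0.4992, 0.0385, 0.1404]
tcp_rot: [-3.141, -0.002, 1.602]
contact_force: [0.9, 4.9, 0.3]
gripper_width: 0.0139
grasp_force: 30.0
```

The key is in by about 13 mm. Turn clockwise.

```bash
python3 -m handwheel '[0,0,0.001,0,0,0,-8, 0,0,0.001,0,0,0,-18, 0,0,0.001,0,0,0,-28, 0,0,0.001,0,0,0,-38, 0,0,0.001,0,0,0,-48, 0,0,0.001,0,0,0,-58, 0,0,0.001,0,0,0,-66, 0,0,0.001,0,0,0,-70]'; python3 -c "
from station import env;s=env.state();print(s['torque'],s['joint_positions'])"; python3 -m handwheel '[0,0,0,0,0,0,-4, 0,0,0,0,0,0,-8, 0,0,0,0,0,0,-8]';python3 -c "
from station import env;s=env.state();print(s['torque'],s['tcp_rot'])"
```

```text
time: 32.17
position: [0.5003, 0.0389, 0.1405]
tcp_rot: [3.14, -0.003, 0.378]
contact_force: [3.3, 2.8, -2.3]
gripper_width: 0.0142
grasp_force: 30.0
[ 0.90654553 -1.05079611  0.14986878] [-2.95130722e-02 -1.32348494e-01  2.06732740e+00  1.03041399e-04
  1.20336672e+00  1.16356221e+00]
time: 32.55
position: [0.5004, 0.0388, 0.1405]
tcp_rot: [3.141, -0.003, 0.24]
contact_force: [3.9, 2.7, -2.9]
gripper_width: 0.0139
grasp_force: 30.0
[ 0.86545512 -1.0136315   0.06709211] [ 3.14066848 -0.00318918  0.2403643 ]
```

```bash
for i in 1; do python3 -m handwheel '[0,0,0,0,0,0,-3, 0,0,0,0,0,0,-4, 0,0,0,0,0,0,-4]' >/dev/null; python3 -c "
from station import env;s=env.state();print(s['torque'].round(2),s['tcp_rot'].round(3))"; python3 -m handwheel '[0,0,0,0,0,0,-3, 0,0,0,0,0,0,-4, 0,0,0,0,0,0,-4]'>/dev/null; python3 -c "
from station import env;s=env.state();print(s['torque'].round(2),s['tcp_rot'].round(3))"; done
```

```text
[ 0.85 -0.98  0.15] [ 3.141e+00 -3.000e-03  1.710e-01]
[ 0.79 -1.08  0.07] [ 3.141e+00 -3.000e-03  1.010e-01]
```

```bash
python3 look.py wrist,side p; python3 - <<'E'
import cv2,numpy as np
a=cv2.imread("pics/p_wrist.png")[100:300,200:440];b=cv2.imread("pics/p_side.png")[140:240,250:370]
cv2.imwrite("pics/p2.png",np.hstack([cv2.resize(a,(480,400)),cv2.resize(b,(300,250)).repeat(1,0) if 0 else cv2.copyMakeBorder(cv2.resize(b,(320,267)),0,133,0,0,0)]))
E
```

```text
t 33.3 tcp [0.5004 0.0387 0.1405] [ 3.1409 -0.0033  0.1011] w 0.0139
wrist red 2439 [320.2 225.7] z 0.1467 rect [320.  227.5] [91. 44.] 90.0 med [0.5167 0.0406 0.1467]
wrist red 460 [320.4 311.1] z 0.1464 rect [320.5 311.5] [21. 21.] 90.0 med [0.4665 0.0353 0.1464]
side red 222 [208.3 153.8] z 0.124 rect [208.7 153.9] [ 8.5 28.1] 76.0 med [0.3905 0.484  0.124 ]
side red 22 [323.3 191. ] z 0.1375 rect [323.5 191. ] [6. 3.] 90.0 med [0.528  0.0347 0.1375]
side red 85 [310.5 197.6] z 0.1398 rect [310.4 197.3] [ 8. 13.] 63.4 med [0.4734 0.0297 0.1398]
side red 39 [315.3 218.7] z 0.0534 rect [315.5 218.5] [ 5. 11.] 90.0 med [0.4894 0.03   0.0534]
   disc ctr@.054 [0.4951 0.032  0.054 ]
```

View pics/p2.png

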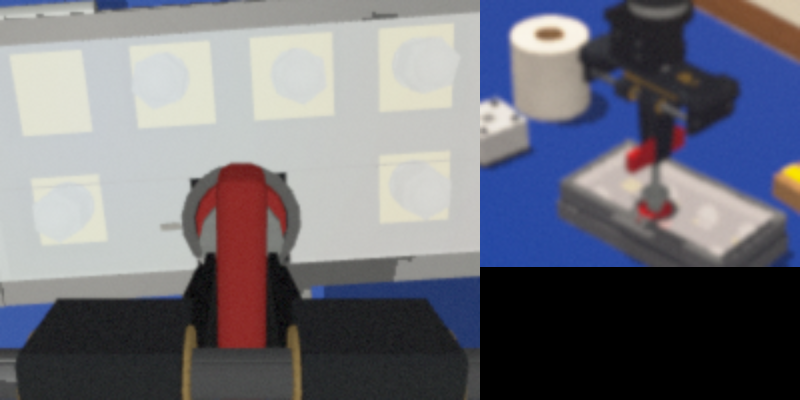

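The bar (240,250) follows the hand and the knob is hidden beneath it. Nothing has slipped, so I'll turn further in small steps until the torque rises.

```bash
cat > tq.py <<'E'
from station import env
s=env.state();print(s['torque'].round(3),s['contact_force'].round(1),"yaw",s['tcp_rot'][2].round(3))
E
python3 -m handwheel '[0,0,0,0,0,0,-2, 0,0,0,0,0,0,-3, 0,0,0,0,0,0,-3]' >/dev/null; python3 tq.py; python3 -m handwheel '[0,0,0,0,0,0,-2, 0,0,0,0,0,0,-3, 0,0,0,0,0,0,-3]'>/dev/null; python3 tq.py;python3 -m handwheel '[0,0,0,0,0,0,-2, 0,0,0,0,0,0,-3, 0,0,0,0,0,0,-3]'>/dev/null; python3 tq.py
```

```text
[ 0.803 -1.014  0.296] [ 3.6  4.2 -1.9] yaw 0.049
[ 0.811 -1.107  0.373] [ 4.5  3.5 -2.7] yaw -0.003
[ 0.782 -1.164  0.463] [ 4.8  3.1 -2.5] yaw -0.055
```

The torque rises steadily (0.46 N·m), so the stop is reached. Ease back within the play, then lift.

```bash
python3 -m handwheel '[0,0,0,0,0,0,4, 0,0,0,0,0,0,8, 0,0,0,0,0,0,11, 0,0,0,0,0,0,11]' >/dev/null; python3 tq.py; python3 -m handwheel '[0,0,0,0.005,0,0,0, 0,0,0,0.012,0,0,0, 0,0,0,0.02,0,0,0, 0,0,0,0.04,0,0,0, 0,0,0,0.075,0,0,0, 0,0,0,0.075,0,0,0]'; python3 tq.py
```

```text
[ 0.798 -1.095  0.014] [ 4.2  2.9 -1.3] yaw 0.135
time: 35.78
position: [0.5014, 0.0386, 0.2203]
tcp_rot: [3.14, -0.008, 0.136]
contact_force: [0.3, -0.3, -2.6]
gripper_width: 0.0139
grasp_force: 30.0
[ 0.006  0.053 -0.03 ] [ 0.3 -0.3 -2.6] yaw 0.136
```

```bash
python3 -m handwheel '[0,-0.03,0.01,0,0,0,0, 0,-0.06,0.025,0,0,0,0, 0,-0.08,0.035,0,0,0,0, 0,-0.08,0.035,0,0,0,0, 0,-0.08,0.035,0,0,0,0]'; python3 look.py wrist,top q;  python3 - <<'E'
from h import *
d=dict(np.load("pics/q_wrist.npz"));cv2.imwrite("pics/q2.png",cv2.resize(d["frame"][60:260,260:460,::-1],None,fx=3,fy=3,interpolation=cv2.INTER_CUBIC))
E
```

```text
time: 36.4
position: [0.4195, 0.0736, 0.2153]
tcp_rot: [3.141, 0.0, 0.136]
contact_force: [0.6, 0.4, -1.9]
gripper_width: 0.014
grasp_force: 30.0
t 36.4 tcp [0.4195 0.0736 0.2153] [3.1412e+00 2.0000e-04 1.3570e-01] w 0.014
wrist red 1111 [363.1 120.8] z 0.055 rect [363.  120.5] [37. 36.] 90.0 med [0.4996 0.0382 0.055 ]
   disc ctr@.054 [0.4999 0.0392 0.054 ]
wrist red 2202 [320.4 228.3] z 0.2217 rect [320.5 227.5] [91. 25.] 90.0 med [0.4379 0.076  0.2217]
wrist red 456 [320.5 311. ] z 0.221 rect [320.5 311.5] [21. 21.] 90.0 med [0.386  0.0689 0.221 ]
top red 298 [163.9 250.6] z 0.134 rect [164.1 250.6] [ 7.9 39.5] 5.2 med [0.3947 0.4896 0.134 ]
top red 39 [323.6 245.2] z 0.2194 rect [323.6 245.1] [8.1 4.4] 80.5 med [0.3859 0.0703 0.2194]
```

View pics/q2.png

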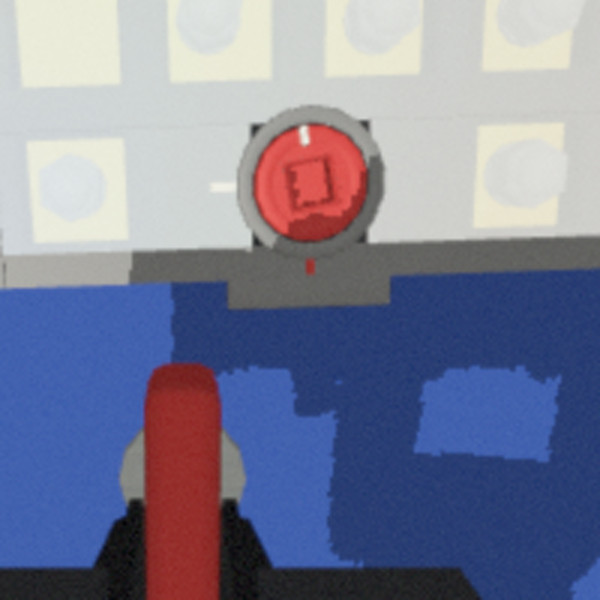

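The knob mark is now at (304,135), about 81° clockwise of the reference line, so the case is locked. The key is upright in the hand. Return it to the stand.

```bash
python3 -m handwheel '[0,0.005,0.02,0,0,0,10, 0,0.011,0.05,0,0,0,20, 0,0.018,0.09,0,0,0,31, 0,0.025,0.13,0,0,0,42, 0,0.032,0.17,0,0,0,53, 0,0.04,0.21,0,0,0,63, 0,0.046,0.245,0,0,0,74, 0,0.0505,0.264,0,0,0,84]' && python3 -m handwheel '[0,0,0,0,0,0,0, 0,0,0,0,0,0,0, 0,0,0,0,0,0,0]'; python3 look.py wrist r; python3 - <<'E'
from h import *
d=dict(np.load("pics/r_wrist.npz"));P=cloud(d);hsv=cv2.cvtColor(d["frame"],cv2.COLOR_RGB2HSV)
al=(hsv[...,1]<60)&(hsv[...,2]>90)&(abs(P[...,2]-.045)<.005)&(P[...,1]>.25)&(P[...,1]<.42)&(P[...,0]<.53)
print(al.sum(),P[al].min(0),P[al].max(0))
E
```

```text
time: 37.5
position: [0.4706, 0.3394, 0.215]
tcp_rot: [-3.141, 0.0, 1.608]
contact_force: [0.2, -0.9, -1.8]
gripper_width: 0.0137
grasp_force: 30.0
time: 37.88
position: [0.47, 0.337, 0.2156]
tcp_rot: [-3.141, 0.0, 1.599]
contact_force: [-0.6, -0.4, -1.9]
gripper_width: 0.0133
grasp_force: 30.0
t 37.88 tcp [0.47   0.337  0.2156] [-3.1415e+00  3.0000e-04  1.5994e+00] w 0.0133
wrist red 3664 [234.   12.3] z 0.1352 rect [224.5  15. ] [ 30. 153.] 90.0 med [0.4047 0.4854 0.1352]
wrist red 2196 [320.4 228.4] z 0.2219 rect [320.5 227.5] [91. 25.] 90.0 med [0.4686 0.3561 0.2219]
wrist red 462 [320.4 311. ] z 0.2211 rect [320.  311.5] [21. 22.] 90.0 med [0.4701 0.3032 0.2211]
2331 [0.29300301 0.26940631 0.04002656] [0.50461713 0.3715849  0.04993383]
```

```bash
python3 -m handwheel '[0,0,-0.0005,-0.03,0,0,0, 0,0,-0.0005,-0.055,0,0,0, 0,0,-0.0005,-0.065,0,0,0, 0,0,-0.0005,-0.072,0,0,0, 0,0,-0.0005,-0.078,0,0,0, 0,0,-0.0005,-0.078,0,0,0]' && python3 tq.py && python3 -m handwheel '[0,0,0,-0.007,0,0,0, 0,0,0,-0.014,0,0,0, 0,0,0,-0.02,0,0,0, 0,0,0,-0.022,0,0,0, 0,0,0,-0.022,0,0,0]'
```

```text
time: 38.67
position: [0.4699, 0.3374, 0.1379]
tcp_rot: [3.141, -0.0, 1.602]
contact_force: [0.6, 0.7, -2.1]
gripper_width: 0.0138
grasp_force: 30.0
[-0.062 -0.092  0.039] [ 0.6  0.7 -2.1] yaw 1.602
time: 39.3
position: [0.4698, 0.3374, 0.1158]
tcp_rot: [3.142, -0.0, 1.602]
contact_force: [-1.1, -0.5, -0.6]
gripper_width: 0.0138
grasp_force: 30.0
```

Almost home (about 1 mm left). Release, rise straight up, and check everything.

```bash
python3 -m handwheel '[0,0,0,-0.001,0,0,0, 0,0,0,-0.001,0,0,0, 36,0,0,-0.001,0,0,0, 36,0,0,-0.001,0,0,0, 36,0,0,-0.001,0,0,0, 36,0,0,0.02,0,0,0, 36,0,0,0.06,0,0,0, 36,0,0,0.11,0,0,0]' && python3 -m handwheel '[36,0,-0.05,0.02,0,0,0, 36,-0.01,-0.1,0.04,0,0,0, 36,-0.02,-0.16,0.06,0,0,0, 36,-0.03,-0.22,0.06,0,0,0, 36,-0.04,-0.28,0.06,0,0,0, 36,-0.05,-0.34,0.06,0,0,0, 36,-0.05,-0.34,0.06,0,0,0]'; python3 look.py wrist,top,side s; python3 - <<'E'
import cv2,numpy as np
a=cv2.imread("pics/s_top.png")[130:300,140:480];b=cv2.imread("pics/s_wrist.png")
cv2.imwrite("pics/s2.png",np.vstack([cv2.resize(a,(560,280)),cv2.resize(b,(560,320))[:310]]))
E
```

```text
time: 40.3
position: [0.4695, 0.3371, 0.2273]
tcp_rot: [-3.141, 0.0, 1.602]
contact_force: [1.6, 0.0, 0.3]
gripper_width: 0.0342
grasp_force: 0.0
time: 41.18
position: [0.4195, -0.006, 0.2875]
tcp_rot: [3.139, 0.001, 1.594]
contact_force: [-0.5, 0.9, 0.3]
gripper_width: 0.0345
grasp_force: 0.0
t 41.17 tcp [ 0.4195 -0.006   0.2875] [3.1385e+00 1.0000e-03 1.5942e+00] w 0.0345
wrist red 681 [380.9 145.4] z 0.055 rect [381.5 145.5] [28.3 29.7] 45.0 med [0.4999 0.0387 0.055 ]
   disc ctr@.054 [0.4993 0.0393 0.054 ]
top red 48 [329.2 212.1] z 0.0531 rect [329.1 212. ] [5.  9.9] 7.1 med [0.4977 0.0515 0.0531]
   disc ctr@.054 [0.4976 0.0505 0.054 ]
top red 137 [223.4 222.2] z 0.1202 rect [223.5 222.1] [ 4.7 31.1] 86.4 med [0.4664 0.3381 0.1202]
top red 296 [163.8 250.6] z 0.1342 rect [164.  250.5] [ 7.7 39.5] 5.2 med [0.3949 0.4899 0.1342]
side red 222 [208.4 153.8] z 0.1245 rect [208.7 153.9] [ 8.5 28.1] 76.0 med [0.3902 0.484  0.1245]
side red 91 [251.7 167.3] z 0.1132 rect [251.8 167.3] [18.4  5.8] 38.7 med [0.464  0.3268 0.1132]
side red 73 [315.3 217.6] z 0.0538 rect [315.5 217.5] [ 7. 11.] 90.0 med [0.4999 0.036  0.0538]
   disc ctr@.054 [0.4973 0.0347 0.054 ]
```

View pics/s2.png

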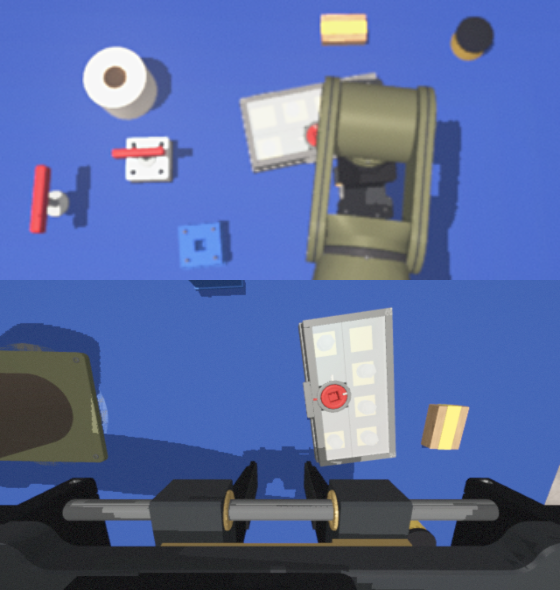

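The key stands home at (148,153), its bar at the original height (z 0.120). The cover is shut and locked with all five nuts visible under it, and the other things are where they were. No loose nuts show in view, so hand in.

```bash
python3 -c "
from station import env;print(env.sign_off())"
```

```text
the job is handed in; nothing more can be done
None
```

I handed the job in at about 41 s: the four loose nuts are in the case with the one already there, the cover is shut and locked at the stop, and the key is back in its aluminium stand. `sign_off()` gave no verdict.

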